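Put the specimen case away: inner flap down, cover shut

ROBOT

A 6-joint arm with a two-finger parallel gripper is mounted at the origin on the work surface. World frame = base frame: x ahead of the robot, y to its left, z up, the work surface at z = 0. Lengths are in m, angles in degrees, forces in N, time in s.
With the tool pointing down it reaches from about 0.3 to 0.75 m from the base axis. Payload 8.5 kg.
Tool frame: the origin (TCP) lies at the very end of the fingers, on their centre line; the grasp point (between the pads) lies 19 mm behind it; z points along the fingers, y is the line along which they close (so a half turn about z gives the same grasp; the last joint's range is limited). The gripper opens to 85 mm and grips with 20 to 120 N. Pads are 22 mm wide; open, the fingers measure 114 mm over their backs; the gripper's body (76 mm by 85 mm) begins 54 mm behind the grasp point. The pads swing forward as they close: fully open they stand 13 mm farther back than shut.
Start: joints at [53.554, 21.807, 74.336, -0, 83.858, -12.336], TCP at [0.225, 0.502, 0.231] pointing down, gripper open.
Joint ranges: [-178.18, 178.18], [-50.72, 133.34], [12.68, 142.11], [-81.47, 261.47], [9.98, 163.14], [-165.26, 165.26]. Speed limits (degrees/s): [136.94, 136.94, 180, 180, 180, 180].

INTERFACE

Orientations are given as a 3x3 rotation matrix whose columns are the frame's x, y, z axes.
In Python, from rig import env, imaging gives the robot as it stands. The module is installed in compiled form; this text tells all that it offers.
- The arm moves only by the tool arm_command, never from a script. Its arguments are lists of equal length, an entry for each row: "turn": the turn, a rotation vector about the tool's x, y, z in units of 5 degrees (1.0 is 5 degrees), a list of three; "xyz": the shift along the tool's x, y, z in units of 50 mm (1.0 is 50 mm), a list of three; "claw": the finger opening in mm, from 0 to 85.4. A call has 1 to 12 rows; each row shifts and turns the commanded pose from where the row before left it, along the tool's axes as they then stand; what a row does not reach is not made up. A row lasts 1/10 s, in which the tool goes at most 50 mm and 8.59 degrees, less where a joint would pass 70% of its speed; a pose out of reach is approached as far as the arm can. A call is refused whole if a number of a shift passes 1 or a number of a turn 1, either way. A call with a gripper value outside its range is refused whole. The fingers move at their own pace and stop on an object; "squeeze" is the grip in N (left out, the last holds). Time passes only in rows, so rows that do not move let the fingers close. It gives the time, the measured TCP pose, the force, the opening and the grip force at its end, in the units of the state.
- env.observe(): the state, without advancing time (a new reading comes with each control period).
- imaging.get_image(name): name is "scene" or "top"; returns (picture, depth): 400x640x3 uint8, blue, green, red; 400x640 float32, m along the optical axis (not along the pixel's ray), 0 where there is no reading.
- imaging.camera_info(name): a dict with "camera_matrix" (3x3 intrinsics, pixels), "rvec" (rotation vector, rad) and "tvec" (3), from world to camera coordinates, as OpenCV has them. Camera axes: x right, y down, z forward; pixel columns grow to the right and rows downward; lengths in m; the calibration is good to about 2 mm. A picture is of the moment at which its call begins. camera_info takes no time and is no camera call.
- env.close_job(): hands the job in; it is judged then, once.
The state is a dict: "time_s": time; "q": joint angles; "qvel": joint speeds; "joint_efforts": joint torques, N m; "position": TCP position; "tool_rot": TCP orientation; "ft_force": force on the tool from outside, world axes, zero at the start; "wrist_torque": the same for the moment, N m; "grip_width": finger opening in m; "gripper_force": force on a finger pad.
Only numpy, scipy, OpenCV 4.12 (cv2) and the standard library are available. Lean on these libraries where they do the work, as an engineer would, in place of code of your own. Each camera call takes 0.05 s, during which the arm holds its last target. There are 200 camera calls.

TASK

Get the specimen case on the classroom table ready to be put away: first push the upright inner flap down flat over the little sample jars, and only then swing the cover over it until it is fully shut. Just push gently with the fingertips; do not pinch or lift anything, leave the sample jars standing in the case and leave the big jar, the glass dish and the hand lens where they are, and finish clear of everything.

Things in the scene. Friction and masses are not known exactly. Their poses are not given: they have to be found in the camera images.
- case: Grey plastic specimen case, an open box fixed to the table, 170 mm (its x) by 190 mm (its y) by 75 mm high, walls 6 mm. Origin: centre of its underside; z up. Its cover is hinged along the top of its +y wall, its inner flap along the inside of its -y wall, so both hinge lines run along the case's x. Inside are six compartments, their dividers 41 mm high; nothing but the flap stands above the rim inside.
- cover (a joint): Cover angle in rad: 0 fully shut (lying level on the rim), about 1.57 upright, up to 2.0 leaning outward; it starts wide open at 1.6 to 1.9. The hinge is stiff (0.45 N m of friction): the cover stays wherever it is left, does not fall, and takes about 3 N to push near its free edge. It ends against a stop at 0, where pushing on raises the force quickly.
- cover_hinge (a point): Middle of the cover's hinge line, on the cover's inner face: at (0, +95, 75.5) mm in the case frame. The cover is a grey panel of 170 mm along the hinge by 190 mm, 10 mm thick, weighing about 0.3 kg. Site axes turn with the cover; when shut they equal the case's. From the hinge the panel runs along the point's -y; its outer face (on top when shut) is 10 mm along the point's +z.
- cover_edge (a point): Middle of the cover's free edge on its outer face, 190 mm from the hinge line. Beyond it a 50 mm wide, 6 mm thick lip sticks out a further 15 mm in the plane of the cover. Axes as cover_hinge.
- flap (a joint): Inner flap angle in rad: 0 folded down flat, about 1.57 upright, limit 1.75; it starts at 1.35 to 1.7. The hinge is stiff (0.12 N m of friction): the flap stays wherever it is left and takes about 1 N to push near its free edge. It ends against a stop at 0, where pushing on raises the force quickly.
- flap_hinge (a point): Middle of the flap's hinge line: at (0, -85, 64) mm in the case frame. The flap is a white plastic plate of 150 mm along the hinge by 130 mm, 5 mm thick. Site axes turn with the flap; when folded flat they equal the case's. From the hinge the plate runs along the point's +y; its upper face when flat is 5 mm along the point's +z, and is then 6 mm below the case's rim. When upright this face looks outward, along the case's -y.
- flap_edge (a point): Middle of the flap's free edge on its upper (outer) face, 130 mm from the hinge line. Axes as flap_hinge.
- vial0: Loose little sample jar, 26 mm across, 45 mm tall, standing in a compartment of the case, its top 13 mm below the folded flap. Origin: centre of its underside, 6 mm above the table. Leave it.
- vial1: Second sample jar in the case, like vial0.
- vial2: Third sample jar in the case, like vial0.
- jar: Bystander: loose glass jar with a metal cap, 60 mm across, 85 mm tall, standing on the table beyond the case. Origin: centre of its underside.
- dish: Bystander: loose shallow glass dish, 90 mm across, 16 mm high, on the table beyond the case. Origin: centre of its underside.
- lens: Bystander: loose black hand lens lying on the table in front of the case, about 126 mm long along its x, lens 52 mm across, 10 mm high. Origin: on its underside, about 50 mm from the handle's tip; the middle of the lens lies 50 mm along +x.

How it is judged:
By the outcome, as a careful person would: the job done as asked, in the order asked, and still so for the second after the job is handed in, with the robot touching nothing.
It also fails if it takes over 58 s, if anything falls off the work surface, if the arm or the gripper's body presses on something with over 40 N, if the wrist force passes 120 N, or if a joint passes its speed limit or range.

## Working session

There is one attempt and no reset: what is moved stays moved. The work goes in short steps, Python scripts to look and compute and a tool call to move; the robot and the scene stay as the last step left them, time stands still between calls to the robot, and variables do not carry over. Pictures are saved under pics/ and viewed, at most 10 in all, crops included, and the job is handed in when it is done.

Besides the shell and the picture viewer there is one more tool, called after ">>>" as name(argument=value, ...) on one line, values as JSON. arm_command: Moves the arm, as the interface text tells. Its arguments: {"type":"object","properties":{"turn":{"type":"array"},"xyz":{"type":"array"},"claw":{"type":"array"},"squeeze":{"type":"number"}},"required":["turn","xyz","claw"]}

```bash
mkdir -p pics; cat > h.py <<'E'
import numpy as np, cv2
from rig import env, imaging
def cam(n):
    c=imaging.camera_info(n); K=np.array(c["camera_matrix"],float); R=cv2.Rodrigues(np.array(c["rvec"],float))[0]; t=np.array(c["tvec"],float).ravel(); return K,R,t
def world(n,d):
    K,R,t=cam(n); v,u=np.indices(d.shape); P=np.stack([(u-K[0,2])/K[0,0]*d,(v-K[1,2])/K[1,1]*d,d],-1)
    return (P-t)@R
E
python3 - <<'E'
from h import *
ims=[]
for n in("scene","top"):
    im,d=imaging.get_image(n); np.savez(f"{n}0.npz",im=im,d=d); cv2.imwrite(f"pics/{n}0.png",im)
    K,R,t=cam(n); print(n,-R.T@t,R[2],(d>0).mean())
print(env.observe())
E
```

```text
scene [1.05093038 0.19761575 0.54128533] [-0.67452385 -0.24589552 -0.69609839] 0.995984375
top [0.47633489 0.03267352 0.81152901] [ 0.12400131 -0.04724932 -0.99115649] 0.9959375
{'time_s': 0.1, 'q': array([ 5.35542646e+01,  2.18384208e+01,  7.43762761e+01,  1.87442808e-03,
        8.38587803e+01, -1.23368311e+01]), 'qvel': array([-0.08001742, -0.08126481, -0.18647957,  0.06974111, -0.07000655,
        0.07137892]), 'joint_efforts': array([ 4.16793235e-03, -4.49221480e+01, -2.31656581e+01, -1.01711967e-04,
        3.70061942e-03, -7.54448621e-06]), 'position': array([0.22451689, 0.50182409, 0.23078576]), 'tool_rot': array([[-9.12769149e-01,  4.08475041e-01, -7.88000594e-04],
       [ 4.08475687e-01,  9.12768639e-01, -1.01227977e-03],
       [ 3.05771210e-04, -1.24585683e-03, -9.99999177e-01]]), 'ft_force': array([ 0.54800883, -0.16326886, -0.05142703]), 'wrist_torque': array([0.02479645, 0.07880001, 0.018357  ]), 'gripper_force': 0.0, 'grip_width': 0.08493766631700549}
```

View pics/scene0.png

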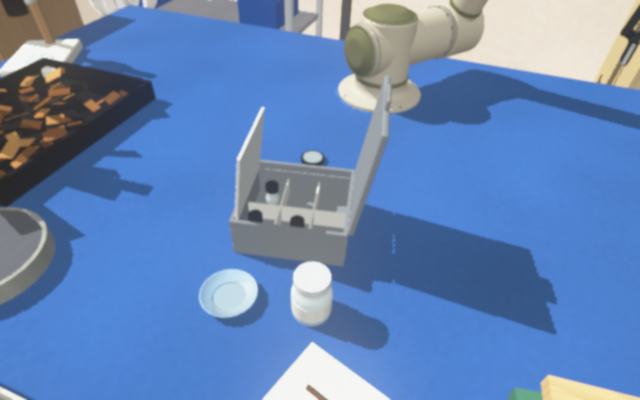

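View pics/top0.png

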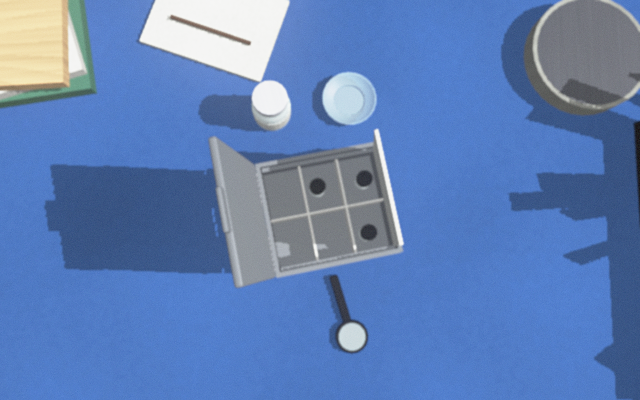

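The scene view shows the case with the cover open on the robot's left (+y) and the flap upright on the right. In the top view the cover's free edge runs from about (212,140) to (240,285) and the flap's from (378,133) to (402,245). The jar is at (270,105), the dish at (349,98) and the lens at (350,336).

```bash
python3 - <<'E'
from h import *
T=np.load("top0.npz"); S=np.load("scene0.npz")
W=world("top",T["d"]); V=world("scene",S["d"])
np.set_printoptions(precision=4,suppress=True)
for n,p in dict(table=(150,330),jar=(268,92),dish=(349,98),lens=(351,336),handle=(336,285),coverA=(214,145),coverB=(240,280),covermid=(228,210),lip=(221,210),flapA=(379,136),flapB=(400,242),rimA=(268,165),rimB=(370,149),rimC=(280,272),rimD=(385,253)).items():
    print(n,W[p[1],p[0]])
# rim / side walls: x-faces of case
P=np.concatenate([W.reshape(-1,3),V.reshape(-1,3)])
m=(P[:,0]>.25)&(P[:,0]<.62)&(P[:,1]>-.15)&(P[:,1]<.25)
P=P[m]
r=P[(P[:,2]>.069)&(P[:,2]<.080)]
rect=cv2.minAreaRect((r[:,:2]*1000).astype(np.float32)); print("rim rect",len(r),rect,cv2.boxPoints(rect))
hi=P[P[:,2]>.1]
lab=hi[:,1]>0.05-0.0
for s,l in((hi[hi[:,1]>.06],'cover'),(hi[hi[:,1]<=.04],'flap')):
    print(l,len(s),s.min(0),s.max(0))
    c=s.mean(0)
    for k in range(5):
        u,e,vt=np.linalg.svd(s-c,full_matrices=False); n=vt[2]; q=np.abs((s-c)@n); s=s[q<max(.004,np.median(q)*2)]; c=s.mean(0)
    print(' plane c',c,'n',n,len(s),'tilt',np.degrees(np.arcsin(n[2])),'dir',np.degrees(np.arctan2(n[1],n[0])),s.min(0),s.max(0))
    hist=np.percentile(s[:,2],[1,50,99]); print(hist)
E
```

```text
table [ 0.3699  0.2582 -0.0011]
jar [0.731  0.0815 0.0842]
dish [ 0.7538 -0.0484  0.0032]
lens [ 0.3662 -0.0553  0.0115]
handle [ 0.4445 -0.0308  0.0096]
coverA [0.6055 0.1271 0.2629]
coverB [0.4581 0.0929 0.2626]
covermid [0.5336 0.1089 0.2615]
lip [0.5318 0.1142 0.2769]
flapA [ 0.6908 -0.0997  0.0011]
flapB [ 0.5058 -0.0952  0.1929]
rimA [0.6224 0.0788 0.0716]
rimB [ 0.6537 -0.0758  0.0623]
rimC [0.4643 0.0562 0.0738]
rimD [ 0.4948 -0.0973  0.0749]
rim rect 1848 ((558.778076171875, -7.505867004394531), (169.5269317626953, 199.77603149414062), 12.823090553283691) [[ 453.9593   71.0784]
 [ 498.2979 -123.7152]
 [ 663.5969  -86.0901]
 [ 619.2582  108.7035]]
cover 7744 [0.4505 0.0664 0.1   ] [0.62   0.1356 0.2796]
 plane c [0.54   0.1012 0.2051] n [ 0.2171 -0.9629  0.1602] 6847 tilt 9.218168485137609 dir -77.29294175398708 [0.4514 0.0664 0.1   ] [0.62   0.1319 0.2796]
[0.1028 0.2127 0.2779]
flap 2607 [ 0.4763 -0.1055  0.1001] [0.6198 0.0327 0.8115]
 plane c [ 0.5227 -0.0291  0.4685] n [ 0.2048 -0.9582  0.1999] 2200 tilt 11.533328529169973 dir -77.93471636686299 [ 0.4763 -0.1055  0.1027] [0.6198 0.0327 0.8115]
[0.1098 0.1933 0.8115]
```

>>> arm_command(turn=[[0,0,-0.74],[0,0,-0.74],[0,0,-0.74],[0,0,-0.74],[0,0,-0.74],[0,0,-0.74],[0,0,-0.74],[0,0,-0.74],[0,0,-0.74],[0,0,-0.74],[0,0,0]], xyz=[[0,0,-0.2],[0,0,-0.2],[0,0,-0.2],[0,0,-0.2],[0,0,-0.2],[0,0,-0.2],[0,0,-0.2],[0,0,-0.2],[0,0,-0.2],[0,0,-0.2],[0,0,0]], claw=[0,0,0,0,0,0,0,0,0,0,0])

```text
time_s: 1.2
position: [0.2248, 0.5022, 0.3322]
tool_rot: [[-0.975, -0.224, 0.001], [-0.224, 0.975, 0.001], [-0.001, 0.001, -1.0]]
ft_force: [0.2, 0.4, 0.6]
grip_width: 0.0003
gripper_force: 0.0
```

```bash
cat >> h.py <<'E'
a=np.radians(12.75); X=np.array([np.cos(a),np.sin(a),0]); Y=np.array([-np.sin(a),np.cos(a),0]); C=np.array([.5599,-.0124,0]); Z=np.array([0,0,1.])
def tgt(x,y,z): return C+(X*x+Y*y+Z*z)/1000
def where():
    o=env.observe(); p=o["position"]-C; R=o["tool_rot"]
    print("t",round(o["time_s"],2),"case mm",np.round([p@X*1000,p@Y*1000,p[2]*1000],1),"F case",np.round([o["ft_force"]@X,o["ft_force"]@Y,o["ft_force"][2]],1),"open",round(o["grip_width"]*1000,1))
    print(np.round(R.T@np.c_[X,Y,Z],3).tolist(), np.round(o["q"],1))
    return o
def go(x,y,z):
    o=env.observe(); print("tool units to target",np.round(o["tool_rot"].T@(tgt(x,y,z)-o["position"])/.05,2))
E
python3 - <<'E'
from h import *
where(); go(0,-120,330)
E
```

```text
t 1.2 case mm [-213.3  575.9  332.2] F case [0.3 0.3 0.6] open 0.3
[[-1.0, -0.003, -0.001], [-0.003, 1.0, 0.001], [0.001, 0.001, -1.0]] [ 53.6  19.   62.3  -0.   98.7 -49.4]
tool units to target [ -4.22 -13.93   0.03]
```

>>> arm_command(turn=[[0,0,0],[0,0,0],[0,0,0],[0,0,0],[0,0,0],[0,0,0],[0,0,0],[0,0,0],[0,0,0],[0,0,0],[0,0,0],[0,0,0]], xyz=[[-0.17,-0.58,0],[-0.17,-0.58,0],[-0.17,-0.58,0],[-0.17,-0.58,0],[-0.17,-0.58,0],[-0.17,-0.58,0],[-0.17,-0.58,0],[-0.17,-0.58,0],[-0.17,-0.58,0],[-0.17,-0.58,0],[-0.17,-0.58,0],[-0.17,-0.58,0]], claw=[0,0,0,0,0,0,0,0,0,0,0,0])

```text
time_s: 2.4
position: [0.4019, 0.1843, 0.3306]
tool_rot: [[-0.975, -0.221, -0.001], [-0.221, 0.975, -0.0], [0.001, 0.0, -1.0]]
ft_force: [-0.0, -0.2, 0.1]
grip_width: -0.0002
gripper_force: 0.0
```

>>> arm_command(turn=[[0,0,0],[0,0,0],[0,0,0],[0,0,0],[0,0,0],[0,0,0],[0,0,0],[0,0,0],[0,0,0],[0,0,0],[0,0,0],[0,0,0]], xyz=[[-0.17,-0.58,0],[-0.17,-0.58,0],[-0.17,-0.58,0],[-0.17,-0.58,0],[-0.17,-0.58,0],[-0.17,-0.58,0],[-0.17,-0.58,0],[-0.17,-0.58,0],[-0.17,-0.58,0],[-0.17,-0.58,0],[-0.17,-0.58,0],[0,0,0]], claw=[0,0,0,0,0,0,0,0,0,0,0,0])

```text
time_s: 3.6
position: [0.5649, -0.1073, 0.3292]
tool_rot: [[-0.976, -0.218, -0.003], [-0.218, 0.976, 0.001], [0.002, 0.001, -1.0]]
ft_force: [-0.4, 0.8, -1.4]
grip_width: 0.0001
gripper_force: 0.0
```

```bash
python3 - <<'E'
from h import *
where(); go(0,-120,170)
E
```

```text
t 3.6 case mm [-16.1 -93.7 329.2] F case [-0.2  0.9 -1.4] open 0.1
[[-1.0, 0.002, 0.002], [0.002, 1.0, 0.001], [-0.002, 0.001, -1.0]] [ -22.5   21.9   58.3   -0.   100.  -125.2]
tool units to target [-0.33 -0.53  3.18]
```

>>> arm_command(turn=[[0,0,0],[0,0,0],[0,0,0],[0,0,0],[0,0,0],[0,0,0],[0,0,0],[0,0,0],[0,0,0],[0,0,0],[0,0,0]], xyz=[[-0.16,-0.27,0],[-0.16,-0.27,0],[0,0,0.4],[0,0,0.4],[0,0,0.4],[0,0,0.4],[0,0,0.4],[0,0,0.4],[0,0,0.4],[0,0,0.4],[0,0,0]], claw=[0,0,0,0,0,0,0,0,0,0,0])

```text
time_s: 4.7
position: [0.5841, -0.1261, 0.1685]
tool_rot: [[-0.975, -0.222, -0.006], [-0.222, 0.975, 0.003], [0.005, 0.004, -1.0]]
ft_force: [0.0, 0.5, -0.2]
grip_width: 0.0001
gripper_force: 0.0
```

```bash
python3 - <<'E'
from h import *
where()
im,d=imaging.get_image("scene"); cv2.imwrite("pics/s1.png",cv2.resize(im[50:290,180:440],None,fx=2.2,fy=2.2))
prev=None
for th in (83,75,67,59,51,43,35,27,20,14,8,3,-1.5):
    t=np.radians(th); c=np.array([-85+110*np.cos(t)-5*np.sin(t)-14, 64+110*np.sin(t)+5*np.cos(t)])
    print(th,np.round(c,1), None if prev is None else np.round((c-prev)/50*[1,-1],2)); prev=c
E
```

```text
t 4.7 case mm [  -1.5 -116.2  168.5] F case [ 0.1  0.4 -0.2] open 0.1
[[-1.0, -0.002, 0.005], [-0.002, 1.0, 0.004], [-0.005, 0.004, -1.0]] [ -23.5   29.5   72.1    0.    78.7 -126.4]
83 [-90.6 173.8] None
75 [-75.4 171.5] [0.3  0.04]
67 [-60.6 167.2] [0.29 0.09]
59 [-46.6 160.9] [0.28 0.13]
51 [-33.7 152.6] [0.26 0.16]
43 [-22.  142.7] [0.23 0.2 ]
35 [-11.8 131.2] [0.2  0.23]
27 [ -3.3 118.4] [0.17 0.26]
20 [  2.7 106.3] [0.12 0.24]
14 [ 6.5 95.5] [0.08 0.22]
8 [ 9.2 84.3] [0.05 0.22]
3 [10.6 74.8] [0.03 0.19]
-1.5 [11.1 66.1] [0.01 0.17]
```

View pics/s1.png

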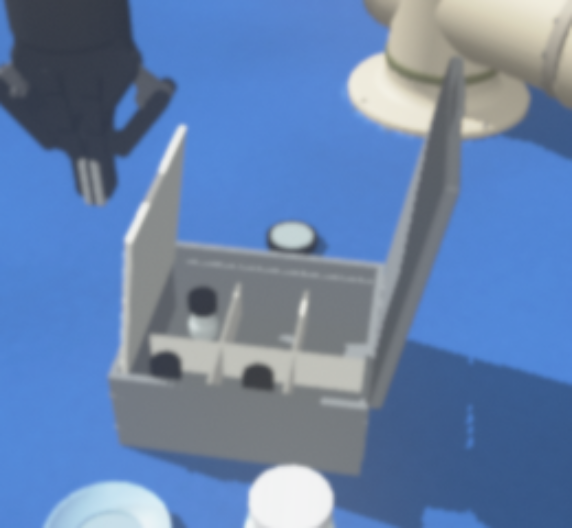

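The gripper, closed, is clear of the flap on its outer side; flap edge at about (150,180) in the crop, with the fingertips at (95,200). I'll push now.

>>> arm_command(turn=[[0,0,0],[0,0,0],[0,0,0],[0,0,0],[0,0,0],[0,0,0],[0,0,0],[0,0,0],[0,0,0],[0,0,0],[0,0,0],[0,0,0]], xyz=[[0,0.17,-0.03],[0,0.17,-0.03],[0,0.17,-0.03],[0,0.15,0.02],[0,0.15,0.02],[0,0.15,0.04],[0,0.15,0.04],[0,0.14,0.06],[0,0.14,0.06],[0,0.13,0.08],[0,0.13,0.08],[0,0,0]], claw=[0,0,0,0,0,0,0,0,0,0,0,0])

```text
time_s: 5.95
position: [0.5667, -0.046, 0.1551]
tool_rot: [[-0.975, -0.224, -0.002], [-0.224, 0.975, 0.001], [0.001, 0.001, -1.0]]
ft_force: [0.1, -1.2, -0.6]
grip_width: 0.0
gripper_force: 0.0
```

```bash
python3 - <<'E'
from h import *
where()
im,d=imaging.get_image("scene"); cv2.imwrite("pics/s2.png",cv2.resize(im[50:290,180:440],None,fx=2.2,fy=2.2))
E
```

```text
t 5.95 case mm [ -0.8 -34.2 155.1] F case [-0.2 -1.2 -0.6] open 0.0
[[-1.0, -0.003, 0.001], [-0.003, 1.0, 0.001], [-0.001, 0.001, -1.0]] [ -16.6   27.4   78.4    0.    74.3 -119.5]
```

View pics/s2.png

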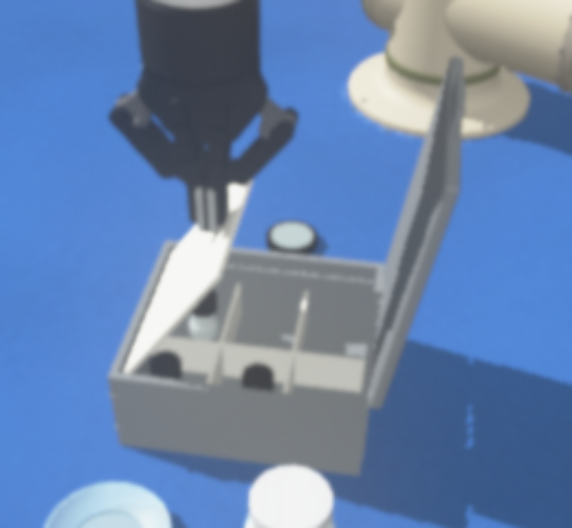

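The flap is following the fingertips at about 50°, with the tip near (210,225). I'll continue along the arc.

>>> arm_command(turn=[[0,0,0],[0,0,0],[0,0,0],[0,0,0],[0,0,0],[0,0,0],[0,0,0],[0,0,0],[0,0,0],[0,0,0],[0,0,0],[0,0,0]], xyz=[[0,0.12,0.12],[0,0.12,0.12],[0,0.1,0.12],[0,0.1,0.12],[0,0.08,0.13],[0,0.08,0.13],[0,0.06,0.12],[0,0.06,0.12],[0,0.04,0.11],[0,0.04,0.11],[0,0.02,0.11],[0,0.02,0.11]], claw=[0,0,0,0,0,0,0,0,0,0,0,0])

```text
time_s: 7.2
position: [0.5579, -0.0059, 0.0844]
tool_rot: [[-0.975, -0.223, -0.0], [-0.223, 0.975, 0.0], [0.0, 0.0, -1.0]]
ft_force: [-0.4, 0.4, 0.8]
grip_width: 0.0001
gripper_force: 0.4
```

```bash
python3 - <<'E'
from h import *
where(); go(0,11,68)
E
```

```text
t 7.2 case mm [-0.6  6.8 84.4] F case [-0.3  0.5  0.8] open 0.1
[[-1.0, -0.002, 0.0], [-0.002, 1.0, 0.0], [-0.0, 0.0, -1.0]] [ -12.8   31.1   85.4    0.    63.6 -115.7]
tool units to target [-0.01  0.08  0.33]
```

>>> arm_command(turn=[[0,0,0],[0,0,0],[0,0,0],[0,0,0],[0,0,0]], xyz=[[0,0.02,0.09],[0,0.02,0.08],[0,0.02,0.06],[0,0,0.06],[0,0,0]], claw=[0,0,0,0,0])

```text
time_s: 7.7
position: [0.5571, -0.003, 0.07]
tool_rot: [[-0.975, -0.223, -0.001], [-0.223, 0.975, 0.0], [0.0, 0.0, -1.0]]
ft_force: [0.3, -0.5, 0.7]
grip_width: 0.0001
gripper_force: 0.0
```

>>> arm_command(turn=[[0,0,0],[0,0,0],[0,0,0]], xyz=[[0,0,0.03],[0,0,0.03],[0,0,0]], claw=[0,0,0])

```text
time_s: 8.0
position: [0.5573, -0.003, 0.0688]
tool_rot: [[-0.975, -0.223, 0.001], [-0.223, 0.975, -0.0], [-0.001, -0.001, -1.0]]
ft_force: [-4.3, 1.1, 14.1]
grip_width: 0.0002
gripper_force: 6.7
```

The stop is felt: 14 N at z = 68.8 mm, where 69 is expected. Next I rise and check.

>>> arm_command(turn=[[0,0,0],[0,0,0],[0,0,0],[0,0,0],[0,0,0],[0,0,0],[0,0,0],[0,0,0],[0,0,0],[0,0,0],[0,0,0]], xyz=[[0,0,-0.1],[0,0,-0.5],[0,0,-0.5],[0,0,-0.5],[0,0,-0.5],[0,0,-0.6],[0,0,-0.6],[0,0,-0.6],[0,0,-0.6],[0,0,-0.6],[0,0,-0.3]], claw=[0,0,0,0,0,0,0,0,0,0,0])

```text
time_s: 9.1
position: [0.5574, -0.0031, 0.3401]
tool_rot: [[-0.975, -0.223, 0.004], [-0.223, 0.975, -0.001], [-0.004, -0.002, -1.0]]
ft_force: [-0.6, 0.1, -0.4]
grip_width: 0.0001
gripper_force: 0.0
```

```bash
python3 - <<'E'
from h import *
where(); go(0,180,335)
im,d=imaging.get_image("scene"); V=world("scene",d); q=(V-C); cx=q@X*1000; cy=q@Y*1000; z=V[...,2]*1000
m=(abs(cx)<60)&(cy>-75)&(cy<35)&(z<150); print(np.percentile(z[m],[5,25,50,75,95]))
cv2.imwrite("pics/s3.png",cv2.resize(im[20:290,180:460],None,fx=2,fy=2))
E
```

```text
t 9.1 case mm [-3.000e-01  9.600e+00  3.401e+02] F case [-0.6  0.2 -0.4] open 0.1
[[-1.0, -0.002, -0.004], [-0.002, 1.0, -0.002], [0.004, -0.002, -1.0]] [ -12.5   19.6   60.    -0.   100.1 -115.4]
tool units to target [-0.02  3.41  0.1 ]
[68.08401539 68.82303579 69.38927596 69.95166693 70.69940692]
```

View pics/s3.png

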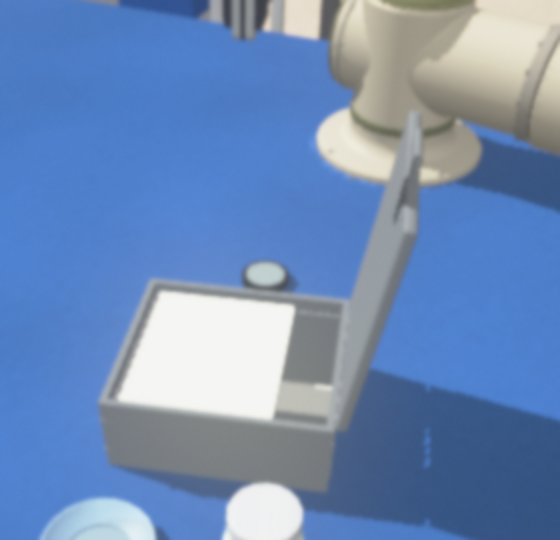

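The flap lies flat (depth reads 69 mm), with its white plate at about (210,355). The cover is still open and untouched. Next I go over and behind it.

>>> arm_command(turn=[[0,0,0],[0,0,0],[0,0,0],[0,0,0],[0,0,0],[0,0,0],[0,0,0],[0,0,0],[0,0,0]], xyz=[[0,0.4,0],[0,0.5,0],[0,0.5,0],[0,0.5,0],[0,0.5,0],[0,0.5,0],[0,0.4,0],[0,0.2,0],[0,0,0]], claw=[0,0,0,0,0,0,0,0,0])

```text
time_s: 10.05
position: [0.5179, 0.1682, 0.3369]
tool_rot: [[-0.974, -0.225, -0.001], [-0.225, 0.974, -0.0], [0.001, 0.0, -1.0]]
ft_force: [0.1, -1.7, -0.0]
grip_width: 0.0
gripper_force: 0.0
```

>>> arm_command(turn=[[0,0,0],[0,0,0],[0,0,0],[0,0,0],[0,0,0]], xyz=[[0,0,0.4],[0,0,0.4],[0,0,0.4],[0,0,0.4],[0,0,0]], claw=[0,0,0,0,0])

```text
time_s: 10.55
position: [0.5175, 0.1664, 0.2548]
tool_rot: [[-0.975, -0.222, -0.005], [-0.222, 0.975, -0.001], [0.005, 0.0, -1.0]]
ft_force: [0.6, -0.2, 0.1]
grip_width: -0.0003
gripper_force: 0.0
```

```bash
python3 - <<'E'
from h import *
o=where()
p0=np.array([(o["position"]-C)@Y*1000,o["position"][2]*1000]); prev=p0
im,d=imaging.get_image("scene"); cv2.imwrite("pics/s4.png",cv2.resize(im[0:290,180:460],None,fx=2,fy=2))
r=180
for th in (99,93,87,80,73,66,59,52,45,38,31,24,18,12,7,3,-1):
    t=np.radians(th); c=np.array([95-r*np.cos(t)+10*np.sin(t)+14, 75.5+r*np.sin(t)+10*np.cos(t)])
    print(th,np.round(c,1), np.round((c-prev)/50*[1,-1],2)); prev=c
E
```

```text
t 10.55 case mm [ -1.9 183.8 254.8] F case [ 0.6 -0.3  0.1] open -0.3
[[-1.0, -0.001, 0.005], [-0.001, 1.0, 0.0], [-0.005, 0.0, -1.0]] [  5.4  20.4  72.6  -0.   87.3 -97.5]
99 [147.  251.7] [-0.74  0.06]
93 [128.4 254.7] [-0.37 -0.06]
87 [109.6 255.8] [-0.38 -0.02]
80 [ 87.6 254.5] [-0.44  0.03]
73 [ 65.9 250.6] [-0.43  0.08]
66 [ 44.9 244. ] [-0.42  0.13]
59 [ 24.9 234.9] [-0.4   0.18]
52 [  6.1 223.5] [-0.38  0.23]
45 [-11.2 209.9] [-0.35  0.27]
38 [-26.7 194.2] [-0.31  0.31]
31 [-40.1 176.8] [-0.27  0.35]
24 [-51.4 157.8] [-0.22  0.38]
18 [-59.1 140.6] [-0.15  0.34]
12 [-65.  122.7] [-0.12  0.36]
7 [-68.4 107.4] [-0.07  0.31]
3 [-70.2  94.9] [-0.04  0.25]
-1 [-71.1  82.4] [-0.02  0.25]
```

View pics/s4.png

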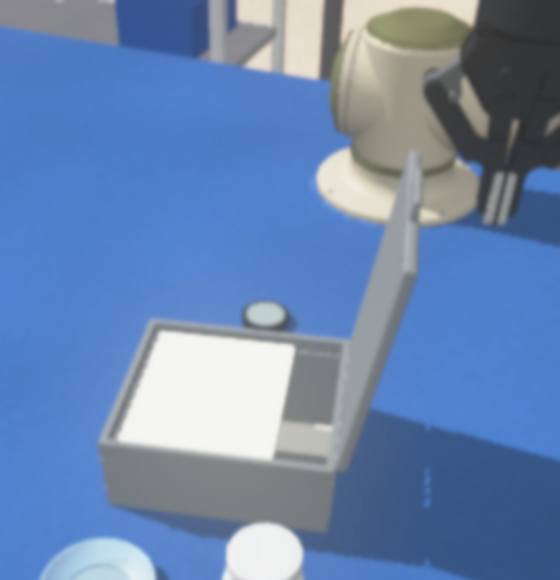

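The closed fingertips at (500,205) are behind the cover, whose lip is at (413,160), and the knuckles are above the lip. I push it along the arc.

>>> arm_command(turn=[[0,0,0],[0,0,0],[0,0,0],[0,0,0],[0,0,0],[0,0,0],[0,0,0],[0,0,0],[0,0,0],[0,0,0],[0,0,0],[0,0,0]], xyz=[[0,-0.2,0],[0,-0.2,0],[0,-0.18,0],[0,-0.16,0],[0,-0.19,0],[0,-0.19,0],[0,-0.19,0],[0,-0.19,0],[0,-0.22,0.01],[0,-0.22,0.02],[0,-0.21,0.04],[0,-0.21,0.04]], claw=[0,0,0,0,0,0,0,0,0,0,0,0])

```text
time_s: 11.8
position: [0.5447, 0.0515, 0.2515]
tool_rot: [[-0.975, -0.223, -0.0], [-0.223, 0.975, -0.0], [0.0, -0.0, -1.0]]
ft_force: [-0.5, 2.2, 2.6]
grip_width: -0.0001
gripper_force: 1.2
```

```bash
python3 - <<'E'
from h import *
where(); go(0,45,244)
im,d=imaging.get_image("scene"); cv2.imwrite("pics/s5.png",cv2.resize(im[0:290,180:460],None,fx=2,fy=2))
E
```

```text
t 11.8 case mm [ -0.8  65.7 251.5] F case [0.  2.3 2.6] open -0.1
[[-1.0, -0.002, 0.0], [-0.002, 1.0, -0.0], [-0.0, -0.0, -1.0]] [  -7.    20.7   72.6   -0.    86.7 -109.9]
tool units to target [-0.01 -0.41  0.15]
```

View pics/s5.png

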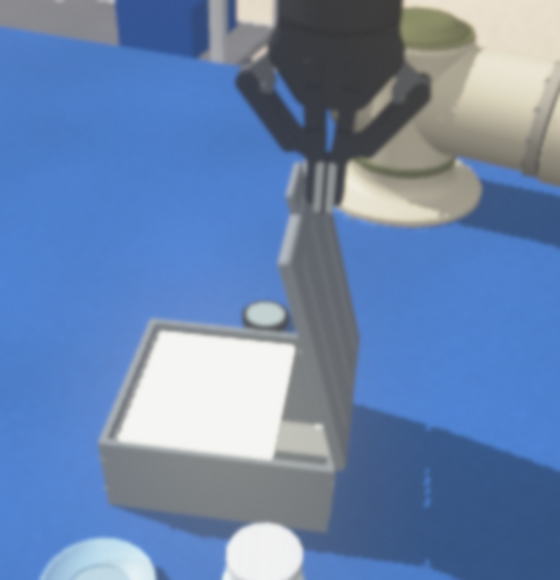

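The cover follows at about 75°, with the tip on its outer face at (325,205). I'll keep on along the arc.

>>> arm_command(turn=[[0,0,0],[0,0,0],[0,0,0],[0,0,0],[0,0,0],[0,0,0],[0,0,0],[0,0,0],[0,0,0],[0,0,0],[0,0,0],[0,0,0]], xyz=[[0,-0.2,0.07],[0,-0.2,0.08],[0,-0.2,0.09],[0,-0.2,0.09],[0,-0.19,0.11],[0,-0.19,0.12],[0,-0.17,0.13],[0,-0.17,0.14],[0,-0.15,0.15],[0,-0.15,0.16],[0,-0.13,0.17],[0,-0.13,0.18]], claw=[0,0,0,0,0,0,0,0,0,0,0,0])

```text
time_s: 13.05
position: [0.5678, -0.0494, 0.1766]
tool_rot: [[-0.975, -0.223, 0.0], [-0.223, 0.975, -0.0], [-0.0, -0.0, -1.0]]
ft_force: [-0.2, -0.5, 2.5]
grip_width: -0.0002
gripper_force: 0.8
```

```bash
python3 - <<'E'
from h import *
where(); go(0,-51,158)
E
```

```text
t 13.05 case mm [ -0.4 -37.8 176.6] F case [-0.3 -0.4  2.5] open -0.2
[[-1.0, -0.002, -0.0], [-0.002, 1.0, -0.0], [0.0, -0.0, -1.0]] [ -16.9   26.3   76.4   -0.    77.3 -119.8]
tool units to target [-0.01 -0.26  0.37]
```

>>> arm_command(turn=[[0,0,0],[0,0,0],[0,0,0],[0,0,0],[0,0,0],[0,0,0],[0,0,0],[0,0,0],[0,0,0],[0,0,0],[0,0,0],[0,0,0]], xyz=[[0,-0.13,0.18],[0,-0.12,0.18],[0,-0.08,0.17],[0,-0.08,0.17],[0,-0.06,0.18],[0,-0.06,0.18],[0,-0.03,0.15],[0,-0.03,0.15],[0,-0.01,0.12],[0,-0.01,0.11],[0,0,0.08],[0,0,0]], claw=[0,0,0,0,0,0,0,0,0,0,0,0])

```text
time_s: 14.25
position: [0.5743, -0.0783, 0.0932]
tool_rot: [[-0.975, -0.223, -0.001], [-0.223, 0.975, 0.001], [0.001, 0.001, -1.0]]
ft_force: [-0.1, -0.9, -1.1]
grip_width: -0.0
gripper_force: 0.0
```

```bash
python3 - <<'E'
from h import *
where(); go(0,-70,85.5)
E
```

```text
t 14.25 case mm [ -0.5 -67.5  93.2] F case [-0.3 -0.9 -1.1] open -0.0
[[-1.0, -0.003, 0.001], [-0.003, 1.0, 0.001], [-0.001, 0.001, -1.0]] [ -19.5   32.2   81.1    0.    66.7 -122.4]
tool units to target [-0.01 -0.05  0.15]
```

>>> arm_command(turn=[[0,0,0],[0,0,0],[0,0,0],[0,0,0]], xyz=[[0,0,0.05],[0,0,0.05],[0,0,0.05],[0,0,0]], claw=[0,0,0,0])

```text
time_s: 14.65
position: [0.5744, -0.0785, 0.086]
tool_rot: [[-0.975, -0.223, -0.0], [-0.223, 0.975, 0.0], [0.0, 0.0, -1.0]]
ft_force: [-0.1, 0.3, -0.7]
grip_width: -0.0001
gripper_force: 0.0
```

>>> arm_command(turn=[[0,0,0],[0,0,0],[0,0,0]], xyz=[[0,0,0.02],[0,0,0.02],[0,0,0]], claw=[0,0,0])

```text
time_s: 14.95
position: [0.5745, -0.0785, 0.0855]
tool_rot: [[-0.975, -0.223, 0.001], [-0.223, 0.975, -0.0], [-0.001, -0.0, -1.0]]
ft_force: [-3.4, 0.3, 10.0]
grip_width: 0.0
gripper_force: 5.1
```

The stop is felt: 10 N at z = 85.5 mm, exactly as expected. Next I rise clear and check.

>>> arm_command(turn=[[0,0,0],[0,0,0],[0,0,0],[0,0,0],[0,0,0],[0,0,0],[0,0,0],[0,0,0],[0,0,0],[0,0,0],[0,0,0]], xyz=[[0,0,-0.1],[0,0,-0.4],[0,0,-0.5],[0,0,-0.5],[0,0,-0.5],[0,0,-0.5],[0,0,-0.5],[0,0,-0.5],[0,0,-0.3],[0,0,0],[0,0,0]], claw=[0,0,0,0,0,0,0,0,0,0,0])

```text
time_s: 16.05
position: [0.5743, -0.0784, 0.2736]
tool_rot: [[-0.975, -0.223, -0.001], [-0.223, 0.975, 0.0], [0.001, 0.001, -1.0]]
ft_force: [-0.5, 0.1, -0.2]
grip_width: -0.0001
gripper_force: 0.0
```

```bash
python3 - <<'E'
from h import *
where()
im,d=imaging.get_image("scene"); V=world("scene",d); q=(V-C); cx=q@X*1000; cy=q@Y*1000; z=V[...,2]*1000
for lo,hi in((-90,-50),(-20,20),(50,90)):
    m=(abs(cx)<75)&(cy>lo)&(cy<hi)&(z<140)&(z>50); print(lo,np.percentile(z[m],[5,50,95]))
cv2.imwrite("pics/s6.png",im)
E
```

```text
t 16.05 case mm [ -0.6 -67.6 273.6] F case [-0.5  0.3 -0.2] open -0.1
[[-1.0, -0.003, 0.001], [-0.003, 1.0, 0.001], [-0.001, 0.001, -1.0]] [ -19.5   23.5   64.7    0.    91.9 -122.4]
-90 [84.7205328  86.05982592 87.85125714]
-20 [84.78443694 86.22096842 88.0687409 ]
50 [84.74280783 86.16161908 87.86676637]
```

View pics/s6.png

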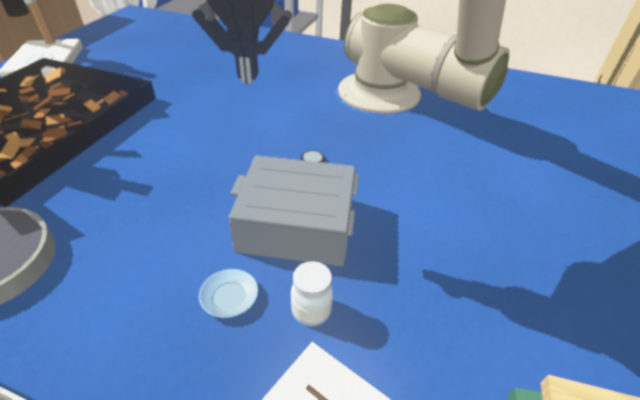

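The cover lies level and shut at (295,190), 86 mm all over. The jar (312,293), dish (228,294) and lens (313,157) have not moved, and the gripper is well clear.

```bash
python3 -c "
from rig import env; print(env.close_job())"
```

```text
the job is handed in; nothing more can be done
None
```

The job is handed in at about 16 s: the flap was pushed down flat first, then the cover was swung fully shut, the jar, dish and lens did not move, and the arm finished clear of everything.

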